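# Pack the cinnamon peeler's kit box, heavy below and light on top

### The job

Pack the open wooden kit box with the heaviest thing lowest: first lay the big grey whetstone flat on the box's floor, near its middle and lengthwise in the box, then lay the thick bundle of cinnamon quills on top of the stone, centred on it and pointing the same way. Set both down without dropping them, and let go.

Things in the scene. Friction and masses are not known exactly. Their poses are not given: they have to be found in the camera images.
- box_floor (a point): Centre of the inner floor of the open wooden kit box, 10 mm above the table. The box is 200 mm long (its x), 160 mm wide (its y) and 86 mm high outside; walls and floor are 10 mm thick, so it is 180 x 140 mm and 76 mm deep inside. It has no lid and stands fixed to the table; z points up.
- stone_mid (a point): Centre of the big whetstone, a heavy (about 0.55 kg) plain slab, dark grey on one face and light grey on the other, 130 mm long (its x), 50 mm wide (its y), 36 mm high (its z), lying flat on the table (z up). A much smaller slip stone (75 x 24 x 12 mm) lies about as well and is not meant.
- bundle_mid (a point): Centre of the thick bundle of ten brown cinnamon quills tied as one rigid piece in layers of three, four and three; light (60 g), 130 mm long (its x), 52 mm wide across the middle layer (its y), 35.5 mm high (its z), flat under and on top (39 mm wide there), lying on the table. A thin bundle of only three quills side by side (13 mm high) lies about as well and is not meant.
Mind the look-alikes: they are no part of the job. Of the things that look like the part that bears bundle_mid, take the one that is farthest from the robot's base at the start.

How it is judged:
By the outcome, as a careful person would: the job done as asked, in the order asked, and still so for the second after the job is handed in, with the robot touching nothing.
It also fails if it takes over 61 s, if anything falls off the work surface, if the arm or the gripper's body presses on something with over 40 N, if the wrist force passes 120 N, or if a joint passes its speed limit or range.

### The arm

A 6-joint arm with a two-finger parallel gripper is mounted at the origin on the work surface. World frame = base frame: x ahead of the robot, y to its left, z up, the work surface at z = 0. Lengths are in m, angles in rad, forces in N, time in s.
With the tool pointing down it reaches from about 0.375 to 0.9 m from the base axis. Payload 3.1 kg.
Tool frame: the origin (TCP) lies on the centre line of the jaws, within the pads' length; the fingertips stand 8 mm ahead of it and the grasp point (between the pads) lies 11 mm behind it; z points along the fingers, y is the line along which they close (so a half turn about z gives the same grasp; the last joint's range is limited). The gripper opens to 85 mm and grips with 20 to 120 N. Pads are 22 mm wide; open, the fingers measure 114 mm over their backs; the gripper's body (76 mm by 85 mm) begins 54 mm behind the grasp point. The pads swing forward as they close: fully open they stand 13 mm farther back than shut.
Start: joints at [1.131, 0.527, 1.433, -0, 1.181, -0.178], TCP at [0.162, 0.604, 0.239] pointing down, gripper open.
Joint ranges: [-3.08, 3.08], [-0.75, 2.2], [0.22, 2.44], [-1.43, 4.57], [0, 2.65], [-2.85, 2.85]. Speed limits (rad/s): [2.79, 2.79, 3.14, 3.14, 3.14, 3.14].

### API

Orientations are given as a unit quaternion [x, y, z, w].
In Python, from station import * gives the robot as it stands.
- The arm moves only by the tool play_rows, never from a script. Its argument "rows" is a list of rows, each a list of 3 entries, a list of its own where there are three numbers: the turn, a rotation vector about the tool's x, y, z in degrees, then the shift along the tool's x, y, z in mm, then the closure, from 0 (fully open) to 1 (shut). In form: [[[ax, ay, az], [dx, dy, dz], jaw], ...]. A call has 1 to 12 rows; each row shifts and turns the commanded pose from where the row before left it, along the tool's axes as they then stand; what a row does not reach is not made up. A row lasts 1/12 s, in which the tool goes at most 41.7 mm and 7.16 degrees, less where a joint would pass 70% of its speed; a pose out of reach is approached as far as the arm can. A call with a gripper value outside its range is refused whole. The fingers move at their own pace and stop on an object; "grip_force" is the grip in N (left out, the last holds). Time passes only in rows, so rows that do not move let the fingers close. It gives the time, the measured TCP pose, the force, the opening and the grip force at its end, in the units of the state.
- sense(): the state, without advancing time (a new reading comes with each control period).
- snapshot(name): name is "scene" or "top"; returns (picture, depth): 400x640x3 uint8, red, green, blue; 400x640 float32, m along the optical axis (not along the pixel's ray), 0 where there is no reading.
- get_calibration(name): a dict with "vfov" (degrees; the focal length in pixels is half the picture's height over the tangent of half this angle, whatever the lens; pixels are square), "cx", "cy" (the principal point, pixels), "xyz" and "attitude" of the camera in the world. Camera axes: x right, y down, z forward; pixel columns grow to the right and rows downward; lengths in m; the calibration is good to about 2 mm. A picture is of the moment at which its call begins. get_calibration takes no time and is no camera call.
- sign_off(): hands the job in; it is judged then, once.
The state is a dict: "t": time; "q": joint angles; "qd": joint speeds; "tau": joint torques, N m; "tcp_pos": TCP position; "tool_rot": TCP orientation; "force": force on the tool from outside, world axes, zero at the start; "ft_torque": the same for the moment, N m; "finger_gap": opening from 0.0 (shut) to 1.0 (fully open); "gripper_force": force on a finger pad.
Only numpy, scipy, OpenCV 4.12 (cv2) and the standard library are available. Lean on these libraries where they do the work, as an engineer would, in place of code of your own. Each camera call takes 0.05 s, during which the arm holds its last target. There are 200 camera calls.

## Working session

There is one attempt and no reset: what is moved stays moved. The work goes in short steps, Python scripts to look and compute and a tool call to move; the robot and the scene stay as the last step left them, time stands still between calls to the robot, and variables do not carry over. Pictures are saved under pics/ and viewed, at most 10 in all, crops included, and the job is handed in when it is done.

Besides the shell and the picture viewer there is one more tool, called after "Request:" by a JSON object that holds its "name" and its "arguments", one argument or row to a line. play_rows: Moves the arm, as the interface text tells. Its arguments: {"type":"object","properties":{"rows":{"type":"array","items":{"type":"array"}},"grip_force":{"type":"number"}},"required":["rows"]}

```bash
mkdir -p pics; cat > h.py <<'E'
from station import *
import numpy as np, cv2
from scipy.spatial.transform import Rotation as R
def grab(n):
    im,d=snapshot(n); c=get_calibration(n)
    f=200/np.tan(np.radians(c["vfov"])/2)
    v,u=np.mgrid[0:400,0:640]
    P=np.stack([(u-c["cx"])/f*d,(v-c["cy"])/f*d,d],-1)
    a=np.array(c["attitude"],float)
    M=a if a.shape==(3,3) else R.from_quat(a).as_matrix()
    W=P@M.T+np.array(c["xyz"]); W[d==0]=np.nan
    return im,d,W
E
python3 - <<'E'
from h import *
s=sense();print(s)
for n in("top","scene"):
    print(get_calibration(n))
    im,d,W=grab(n); np.savez(n+"0.npz",im=im,d=d,W=W)
    cv2.imwrite(f"pics/{n}0.png",im[...,::-1])
    print(W[200,320],W[50,50],W[350,600])
E
```

```text
{'t': 0.0, 'q': array([ 1.13049757e+00,  5.28436371e-01,  1.43389505e+00, -1.14872121e-05,
        1.18139436e+00, -1.78509298e-01]), 'qd': array([ 3.37614326e-04, -2.01940990e-03,  4.42903033e-04,  6.70579752e-05,
        5.96302320e-04, -7.23687953e-04]), 'tau': array([-1.27671065e-03, -4.42352986e+01, -1.78019285e+01, -5.32753929e-04,
        8.42739508e-03,  1.14320150e-05]), 'tcp_pos': array([0.16143592, 0.60307348, 0.23835421]), 'tool_rot': array([ 1.30519029e-01,  9.91445231e-01, -1.01753392e-03, -3.19699514e-04]), 'force': array([-0.70410073, -0.0217045 , -0.48733167]), 'ft_torque': array([-0.00380701,  0.05460261, -0.0356098 ]), 'gripper_force': 0.0, 'finger_gap': 0.9989998087221948}
{'vfov': 45.163842078284645, 'cx': 325.14233110036594, 'cy': 199.53368392079201, 'xyz': array([ 0.25716809, -0.03074667,  1.21952727]), 'attitude': array([ 0.70748383, -0.70211573,  0.06056859, -0.05321265])}
[ 0.45438288 -0.02960093 -0.00198563] [0.82904559 0.66632257 0.05547986] [ 0.0863584  -0.72068693  0.00139955]
{'vfov': 54.422159699969484, 'cx': 322.5525557132083, 'cy': 199.96932284240143, 'xyz': array([0.74902068, 0.3400849 , 0.6318156 ]), 'attitude': array([ 0.30862297,  0.88804422, -0.31991547, -0.11740284])}
[ 0.42073116 -0.06925678  0.00289361] [ 0.65843277 -2.26984532 -0.5514739 ] [0.26024797 0.45401454 0.00184741]
```

View pics/top0.png

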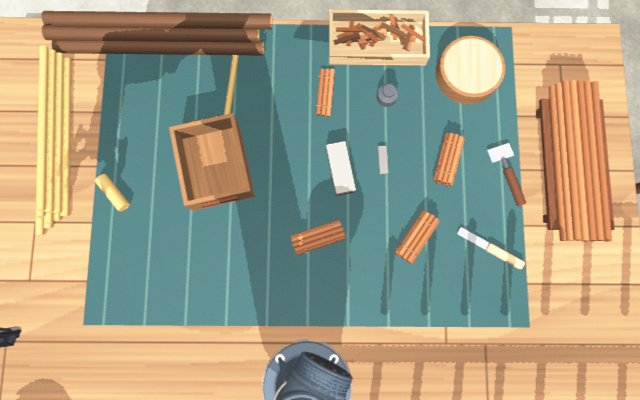

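View pics/scene0.png

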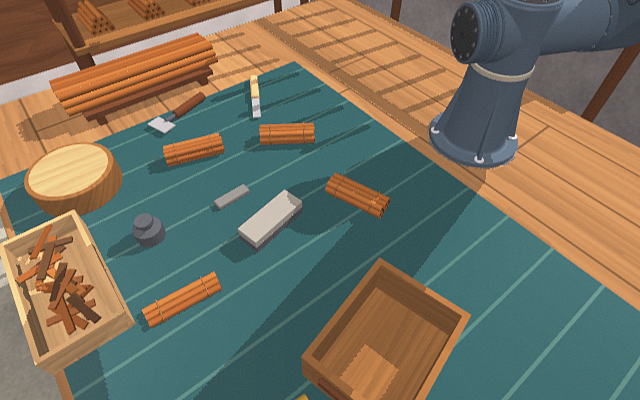

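The top view shows the box at (211,160), the big stone at (341,166) and the slip stone at (383,159). The quill bundles are at (326,91), (449,158), (418,237) and (318,237). I'll measure their poses, heights and distances from the base.

```bash
cat >> h.py <<'E'
def obj(W,d,u,v,r,zlo,zhi=1,seg=True):
    m=np.zeros((400,640),np.uint8); z=W[...,2]
    m[(z>zlo)&(z<zhi)]=1
    w=np.zeros_like(m); w[max(v-r,0):v+r,max(u-r,0):u+r]=1
    n,l=cv2.connectedComponents(m*w); k=l[v,u]
    p=W[l==k]; zt=np.percentile(p[:,2],90)
    t=p[p[:,2]>zt-0.008]
    (c,s,a)=cv2.minAreaRect((t[:,:2]*1000).astype(np.float32))
    if s[0]<s[1]: a+=90; s=s[::-1]
    return np.round(c,1),np.round(s,1),round((a+90)%180-90,1),round(zt*1000,1),len(p)
E
python3 - <<'E'
from h import *
D=np.load("top0.npz");W=D["W"];d=D["d"]
for n,u,v,r in(("stone",341,166,45),("slip",383,159,25),("A",326,91,35),("B",449,158,40),("C",418,237,40),("D",318,237,40)):
    o=obj(W,d,u,v,r,.006 if n in("slip","A") else .012); print(n,o,"dist",np.hypot(*o[0]))
# box rim
z=W[...,2];m=np.zeros((400,640),bool);m[100:225,155:265]=1
t=W[m&(z>.075)&(z<.1)];print("rim",cv2.minAreaRect((t[:,:2]*1000).astype(np.float32)),np.median(t[:,2]))
t=W[165:185,200:225].reshape(-1,3);print("floor",t.mean(0))
im=D["im"]; a=im[60:270,280:480,::-1]
cv2.imwrite("pics/crop.png",cv2.resize(a,None,fx=2.8,fy=2.8,interpolation=cv2.INTER_CUBIC))
S=np.load("scene0.npz")
for n,u,v in(("B",193,145),("C",286,130),("D",357,192),("A",182,296),("stone",270,215)):
    o=obj(S["W"],S["d"],u,v,50,.006 if n=="A" else .015);print("s",n,o)
E
```

```text
stone (array([533.5, -81.2]), array([130.3,  50.2]), 11.8, np.float64(38.7), 1043) dist 539.6440400856847
slip (array([ 560.9, -192.8]), array([75.3, 26.4]), 2.7, np.float64(14.5), 264) dist 593.1109929852928
A (array([742.5, -41.1]), array([131.6,  40.2]), -4.1, np.float64(15.2), 676) dist 743.636645143312
B (array([ 560.7, -359.1]), array([130.4,  44.1]), -15.5, np.float64(37.3), 1019) dist 665.8357905670136
C (array([ 360.2, -274. ]), array([130.3,  41.8]), -33.5, np.float64(37.4), 1093) dist 452.5704806988631
D (array([356.2, -25.7]), array([129.3,  43.7]), -73.1, np.float64(37.2), 1075) dist 357.1259301702972
rim ((541.6864624023438, 239.54226684570312), (205.06997680664062, 160.9557342529297), 13.757115364074707) 0.08531772645327385
floor [nan nan nan]
s B (array([ 562.5, -356. ]), array([129.5,  44.3]), -14.0, np.float64(36.3), 1110)
s C (array([ 362.2, -271.4]), array([130. ,  42.8]), -33.0, np.float64(36.1), 980)
s D (array([361. , -23.4]), array([130.5,  45.1]), -74.1, np.float64(36.5), 1361)
s A (array([744.7, -39. ]), array([130.3,  41.7]), -4.9, np.float64(14.3), 1654)
s stone (array([535.8, -79.3]), array([130.3,  51.6]), 12.2, np.float64(37.8), 1775)
```

View pics/crop.png

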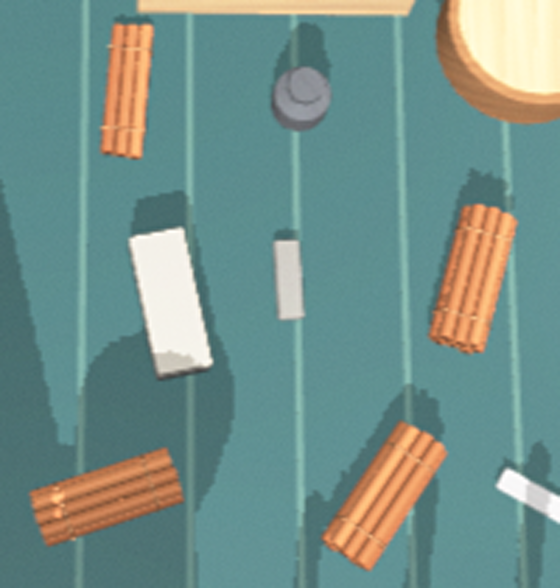

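The thick bundles are B (449,158), C (418,237) and D (318,237), each about 36 mm high. A (326,91) is only 14 mm high with three quills, so it is the thin one. Of the thick ones, B is farthest from the base (0.666 m, against 0.453 and 0.357), and the crop confirms it has four quills across, at crop pixel (473,278). The big stone is the light slab at (341,166), 130 x 50 mm. I'm moving to the stone first.

Request:
{"name": "play_rows", "arguments": {
  "rows": [
    [[0,0,0],[-12,-12,0],0],
    [[0,0,0],[-22,-23,0],0],
    [[0,0,0],[-22,-23,0],0],
    [[0,0,0],[-22,-23,0],0],
    [[0,0,0],[-22,-23,0],0],
    [[0,0,0],[-22,-23,0],0],
    [[0,0,0],[-22,-23,0],0],
    [[0,0,0],[-22,-23,0],0],
    [[0,0,0],[-22,-23,0],0],
    [[0,0,0],[-22,-23,0],0],
    [[0,0,0],[-22,-23,0],0],
    [[0,0,0],[-22,-23,0],0]
  ],
  "grip_force": 60
}}

```text
t: 1.1
tcp_pos: [0.3387, 0.2805, 0.2391]
tool_rot: [0.13, 0.991, -0.0, -0.0]
force: [1.3, -0.9, -0.1]
finger_gap: 1.003
gripper_force: 0.0
```

Request:
{"name": "play_rows", "arguments": {
  "rows": [
    [[0,0,0],[-22,-23,0],0],
    [[0,0,0],[-22,-23,0],0],
    [[0,0,0],[-22,-23,0],0],
    [[0,0,0],[-22,-23,0],0],
    [[0,0,0],[-22,-23,0],0],
    [[0,0,0],[-22,-23,0],0],
    [[0,0,0],[-22,-23,0],0],
    [[0,0,0],[-22,-23,0],0],
    [[0,0,0],[-22,-23,0],0],
    [[0,0,0],[-22,-23,0],0],
    [[0,0,0],[-22,-23,0],0],
    [[0,0,0],[-22,-23,0],0]
  ]
}}

```text
t: 2.1
tcp_pos: [0.5223, -0.0544, 0.239]
tool_rot: [0.131, 0.991, 0.0, -0.0]
force: [1.1, 0.1, -1.3]
finger_gap: 1.002
gripper_force: 0.0
```

Request:
{"name": "play_rows", "arguments": {
  "rows": [
    [[0,0,-7],[0,0,0],0],
    [[0,0,-7],[0,0,0],0],
    [[0,0,-7],[0,0,0],0],
    [[0,0,-6],[0,0,0],0],
    [[0,0,0],[0,0,0],0],
    [[0,0,0],[0,0,0],0]
  ]
}}

```text
t: 2.6
tcp_pos: [0.5218, -0.0529, 0.239]
tool_rot: [-0.103, 0.995, 0.0, -0.0]
force: [0.8, -0.5, -0.4]
finger_gap: 0.999
gripper_force: 0.0
```

```bash
cat >> h.py <<'E'
def go(x,y,z,h):
    s=sense();M=R.from_quat(s["tool_rot"]).as_matrix()
    hd=np.degrees(np.arctan2(M[1,0],M[0,0]))
    print("t",s["t"],"pos",np.round(s["tcp_pos"]*1000,1),"head",round(hd,2),"tilt",np.round(M[:,2],4),"F",np.round(s["force"],1),"gap",round(s["finger_gap"],3),"gf",s["gripper_force"])
    print("q",np.round(s["q"],2),"shift mm",np.round(M.T@(np.array([x,y,z])-s["tcp_pos"]*1000),1),"turn z",round(-((h-hd+180)%360-180),2))
E
python3 - <<'E'
from h import *
go(534.5,-80.3,120,192)
im,d,W=grab("top");cv2.imwrite("pics/top1.png",im[...,::-1])
z=W[...,2]
m=np.zeros((400,640),bool);m[100:225,155:265]=1
t=W[m&(z>.075)&(z<.1)];print("rim",cv2.minAreaRect((t[:,:2]*1000).astype(np.float32)))
im,d,W=grab("scene");z=W[...,2]
m=np.zeros((400,640),bool);m[240:,290:480]=1
t=W[m&(z>.078)&(z<.095)];print("rim s",cv2.minAreaRect((t[:,:2]*1000).astype(np.float32)))
E
```

```text
t 2.6 pos [521.8 -52.9 239. ] head -168.16 tilt [-7.e-04  2.e-04 -1.e+00] F [ 0.8 -0.5 -0.4] gap 0.999 gf 0.0
q [-0.31  0.39  1.68  0.    1.07 -2.09] shift mm [ -6.9 -29.5 119. ] turn z -0.16
rim ((539.4820556640625, 239.0814208984375), (204.081787109375, 161.3882293701172), 13.767459869384766)
rim s ((541.0091552734375, 239.8285675048828), (202.501220703125, 160.4166717529297), 13.716567039489746)
```

Request:
{"name": "play_rows", "arguments": {
  "rows": [
    [[0,0,0],[-3.5,-15,10],0],
    [[0,0,0],[-3.5,-14.5,20],0],
    [[0,0,0],[0,0,25],0],
    [[0,0,0],[0,0,25],0],
    [[0,0,0],[0,0,25],0],
    [[0,0,0],[0,0,25],0],
    [[0,0,0],[0,0,25],0],
    [[0,0,0],[0,0,20],0],
    [[0,0,0],[0,0,15],0],
    [[0,0,0],[0,0,10],0],
    [[0,0,0],[0,0,0],0],
    [[0,0,0],[0,0,0],0]
  ]
}}

```text
t: 3.7
tcp_pos: [0.5351, -0.0807, 0.0388]
tool_rot: [-0.104, 0.995, 0.0, -0.0]
force: [0.2, -0.4, 0.3]
finger_gap: 1.002
gripper_force: 0.0
```

```bash
python3 - <<'E'
from h import *
go(534.5,-80.3,12,192)
im,d,W=grab("scene");cv2.imwrite("pics/s1.png",cv2.resize(im[120:320,170:400,::-1],None,fx=2.5,fy=2.5))
E
```

```text
t 3.7 pos [535.1 -80.7  38.8] head -168.04 tilt [-7.e-04  2.e-04 -1.e+00] F [ 0.2 -0.4  0.3] gap 1.002 gf 0.0
q [-0.36  0.73  1.78 -0.    0.63 -2.14] shift mm [ 0.5  0.5 26.8] turn z -0.04
```

View pics/s1.png

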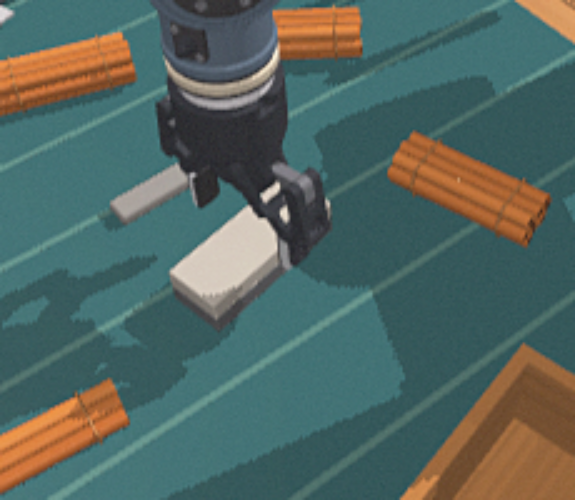

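The stone sits centrally between the open jaws, at about (245,250) in the crop. I'll lower the last 27 mm, close, and lift a little.

Request:
{"name": "play_rows", "arguments": {
  "rows": [
    [[0,0,0],[0.5,0.5,10],0],
    [[0,0,0],[0,0,10],0],
    [[0,0,0],[0,0,7],0],
    [[0,0,0],[0,0,0],0],
    [[0,0,0],[0,0,0],1],
    [[0,0,0],[0,0,0],1],
    [[0,0,0],[0,0,0],1],
    [[0,0,0],[0,0,0],1],
    [[0,0,0],[0,0,0],1],
    [[0,0,0],[0,0,0],1],
    [[0,0,0],[0,0,0],1],
    [[0,0,0],[0,0,0],1]
  ],
  "grip_force": 70
}}

```text
t: 4.75
tcp_pos: [0.5349, -0.0802, 0.0128]
tool_rot: [-0.105, 0.995, -0.0, 0.001]
force: [-0.3, -1.0, 6.3]
finger_gap: 0.575
gripper_force: 75.2
```

Request:
{"name": "play_rows", "arguments": {
  "rows": [
    [[0,0,0],[0,0,0],1],
    [[0,0,0],[0,0,0],1],
    [[0,0,0],[0,0,-3],1],
    [[0,0,0],[0,0,-6],1],
    [[0,0,0],[0,0,-10],1],
    [[0,0,0],[0,0,-15],1],
    [[0,0,0],[0,0,-20],1],
    [[0,0,0],[0,0,-25],1],
    [[0,0,0],[0,0,-25],1],
    [[0,0,0],[0,0,-25],1],
    [[0,0,0],[0,0,-15],1],
    [[0,0,0],[0,0,0],1]
  ]
}}

```text
t: 5.75
tcp_pos: [0.5361, -0.0804, 0.1599]
tool_rot: [-0.105, 0.995, -0.001, 0.003]
force: [1.2, -0.2, -5.8]
finger_gap: 0.576
gripper_force: 74.5
```

```bash
python3 - <<'E'
from h import *
go(541,239.5,150,193.75)
im,d,W=grab("scene");cv2.imwrite("pics/s2.png",im[...,::-1])
E
```

```text
t 5.75 pos [536.1 -80.4 159.9] head -167.99 tilt [ 0.0064 -0.0023 -1.    ] F [ 1.2 -0.2 -5.8] gap 0.576 gf 74.47713732719421
q [-0.36  0.53  1.72  0.    0.89 -2.14] shift mm [-71.3 311.9   9.2] turn z -1.74
```

View pics/s2.png

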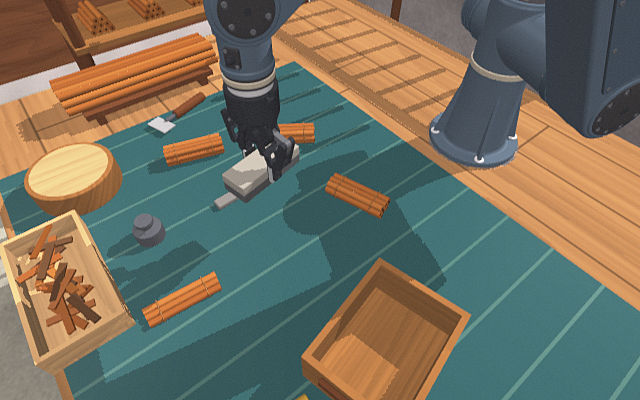

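The stone is held (5.8 N, gap 0.576), clear of the table at (262,172). I'm carrying it over the box.

Request:
{"name": "play_rows", "arguments": {
  "rows": [
    [[0,0,0],[-3,14,0],1],
    [[0,0,0],[-6,26,0],1],
    [[0,0,0],[-7,31,0],1],
    [[0,0,0],[-7,31,0],1],
    [[0,0,0],[-7,31,0],1],
    [[0,0,0],[-7,31,0],1],
    [[0,0,0],[-7,31,0],1],
    [[0,0,0],[-7,31,0],1],
    [[0,0,0],[-7,31,0],1],
    [[0,0,0],[-6,26,0],1],
    [[0,0,0],[-5,20,0],1],
    [[0,0,-1.7],[-2,9,0],1]
  ]
}}

```text
t: 6.8
tcp_pos: [0.5372, 0.2426, 0.1542]
tool_rot: [-0.121, 0.993, 0.0, -0.002]
force: [-0.8, -0.1, -4.5]
finger_gap: 0.575
gripper_force: 74.3
```

Request:
{"name": "play_rows", "arguments": {
  "rows": [
    [[0,0,0],[0,0,0],1],
    [[0,0,0],[0,0,0],1],
    [[0,0,0],[0,0,0],1],
    [[0,0,0],[0,0,0],1]
  ]
}}

```text
t: 7.13
tcp_pos: [0.5388, 0.2384, 0.1559]
tool_rot: [-0.118, 0.993, -0.0, -0.001]
force: [-0.4, -0.1, -4.9]
finger_gap: 0.571
gripper_force: 74.3
```

```bash
python3 - <<'E'
from h import *
go(541,239.5,40,193.75)
im,d,W=grab("scene");cv2.imwrite("pics/s3.png",cv2.resize(im[130:400,230:520,::-1],None,fx=2,fy=2))
z=W[...,2]; m=np.zeros((400,640),bool);m[240:400,290:480]=1
h=im.astype(int); g=m&(h.max(2)-h.min(2)<25)&(h.sum(2)>380)&(z>.12)
t=W[g]; print(len(t))
if len(t)>50:
    A=np.c_[t[:,:2],np.ones(len(t))]; k=z[g]>np.percentile(z[g],60)
    print(np.linalg.lstsq(A[k],t[k,2],rcond=None)[0],np.percentile(t[:,2],[1,50,99]),cv2.minAreaRect((t[:,:2]*1000).astype(np.float32)))
E
```

```text
t 7.1333 pos [538.8 238.4 155.9] head -166.4 tilt [-1.3e-03 -8.0e-04 -1.0e+00] F [-0.4 -0.1 -4.9] gap 0.571 gf 74.28535223007202
q [ 0.23  0.59  1.6  -0.    0.96 -1.58] shift mm [ -2.5   0.6 115.9] turn z -0.15
2827
[-0.27714116  0.83267769  0.15799447] [0.16866561 0.17996961 0.32742137] ((564.8482055664062, 260.023681640625), (78.3042984008789, 95.21678924560547), 5.798581600189209)
```

View pics/s3.png

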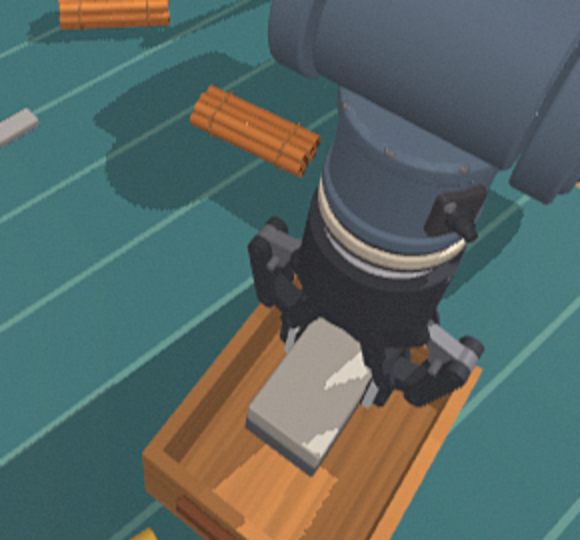

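The stone hangs level and aligned with the box, at about (310,390) in the crop. I'm lowering it to just above the floor.

Request:
{"name": "play_rows", "arguments": {
  "rows": [
    [[0,0,0],[-1.5,0.5,8],1],
    [[0,0,0],[-1,0,15],1],
    [[0,0,0],[0,0,20],1],
    [[0,0,0],[0,0,20],1],
    [[0,0,0],[0,0,18],1],
    [[0,0,0],[0,0,15],1],
    [[0,0,0],[0,0,12],1],
    [[0,0,0],[0,0,8],1],
    [[0,0,0],[0,0,6],1],
    [[0,0,0],[0,0,3],1],
    [[0,0,0],[0,0,0],1],
    [[0,0,0],[0,0,0],1]
  ]
}}

```text
t: 8.18
tcp_pos: [0.5418, 0.2412, 0.0318]
tool_rot: [-0.119, 0.993, 0.0, 0.001]
force: [0.2, -0.4, -5.1]
finger_gap: 0.577
gripper_force: 74.3
```

```bash
python3 -c "
from h import *
go(541,239.5,22.8,193.75)"
```

```text
t 8.1833 pos [541.8 241.2  31.8] head -166.3 tilt [ 1.1e-03  3.0e-04 -1.0e+00] F [ 0.2 -0.4 -5.1] gap 0.577 gf 74.3498182296753
q [ 0.23  0.78  1.65  0.    0.71 -1.58] shift mm [ 1.2 -1.4  9. ] turn z -0.05
```

Request:
{"name": "play_rows", "arguments": {
  "rows": [
    [[0,0,0],[1,-1.5,3],1],
    [[0,0,0],[0,0,2],1],
    [[0,0,0],[0,0,1.5],1],
    [[0,0,0],[0,0,1],1],
    [[0,0,0],[0,0,0.5],1],
    [[0,0,0],[0,0,0],1],
    [[0,0,0],[0,0,0],1]
  ]
}}

```text
t: 8.77
tcp_pos: [0.5408, 0.2394, 0.0233]
tool_rot: [-0.119, 0.993, -0.0, 0.0]
force: [0.4, 0.3, -5.1]
finger_gap: 0.573
gripper_force: 74.3
```

Not touching yet; going on in small steps.

Request:
{"name": "play_rows", "arguments": {
  "rows": [
    [[0,0,0],[0,0,0.5],1],
    [[0,0,0],[0,0,0.5],1],
    [[0,0,0],[0,0,0],1],
    [[0,0,0],[0,0,0],1]
  ]
}}

```text
t: 9.1
tcp_pos: [0.5409, 0.2394, 0.0229]
tool_rot: [-0.119, 0.993, 0.0, 0.0]
force: [-0.3, -1.4, 0.7]
finger_gap: 0.571
gripper_force: 74.9
```

The load is off the tool, so the stone is on the floor. I'll release and go up.

Request:
{"name": "play_rows", "arguments": {
  "rows": [
    [[0,0,0],[0,0,0],0.2],
    [[0,0,0],[0,0,0],0.2],
    [[0,0,0],[0,0,0],0.2],
    [[0,0,0],[0,0,0],0.2],
    [[0,0,0],[0,0,-3],0.2],
    [[0,0,0],[0,0,-8],0.2],
    [[0,0,0],[0,0,-15],0.2],
    [[0,0,0],[0,0,-25],0.2],
    [[0,0,0],[0,0,-30],0.2],
    [[0,0,0],[0,0,-30],0.2],
    [[0,0,0],[0,0,-30],0.2],
    [[0,0,0],[0,0,-20],0.2]
  ]
}}

```text
t: 10.1
tcp_pos: [0.5417, 0.2397, 0.1871]
tool_rot: [-0.119, 0.993, 0.0, 0.002]
force: [0.9, -0.5, 0.9]
finger_gap: 0.805
gripper_force: 0.0
```

```bash
python3 -c "
from h import *
go(561.5,-357.5,190,165)"
```

```text
t 10.1 pos [541.7 239.7 187.1] head -166.3 tilt [ 0.0045  0.0011 -1.    ] F [ 0.9 -0.5  0.9] gap 0.805 gf 0.0
q [ 0.23  0.55  1.57  0.    1.02 -1.58] shift mm [ 122.3 -584.9   -3.4] turn z 28.7
```

Request:
{"name": "play_rows", "arguments": {
  "rows": [
    [[0,0,0],[3,-15,0],0],
    [[0,0,0],[6,-29,0],0],
    [[0,0,0],[6,-29,0],0],
    [[0,0,0],[6,-29,0],0],
    [[0,0,0],[6,-29,0],0],
    [[0,0,0],[6,-29,0],0],
    [[0,0,0],[6,-29,0],0],
    [[0,0,0],[6,-29,0],0],
    [[0,0,0],[6,-29,0],0],
    [[0,0,0],[6,-29,0],0],
    [[0,0,0],[6,-29,0],0],
    [[0,0,0],[6,-29,0],0]
  ]
}}

```text
t: 11.1
tcp_pos: [0.5526, -0.1029, 0.1841]
tool_rot: [-0.119, 0.993, -0.0, 0.0]
force: [-0.4, 0.0, -0.2]
finger_gap: 0.995
gripper_force: 0.0
```

Request:
{"name": "play_rows", "arguments": {
  "rows": [
    [[0,0,0],[6,-29,0],0],
    [[0,0,0],[6,-29,0],0],
    [[0,0,0],[6,-29,0],0],
    [[0,0,0],[6,-29,0],0],
    [[0,0,0],[6,-29,0],0],
    [[0,0,0],[6,-29,0],0],
    [[0,0,0],[6,-29,0],0],
    [[0,0,0],[6,-29,0],0],
    [[0,0,0],[3,-18,0],0],
    [[0,0,7],[0,0,0],0],
    [[0,0,7],[0,0,0],0],
    [[0,0,7],[0,0,0],0]
  ]
}}

```text
t: 12.1
tcp_pos: [0.5621, -0.3571, 0.1838]
tool_rot: [0.067, 0.998, -0.0, 0.0]
force: [-0.3, 0.1, -0.0]
finger_gap: 1.004
gripper_force: 0.0
```

Request:
{"name": "play_rows", "arguments": {
  "rows": [
    [[0,0,7],[0,0,0],0],
    [[0,0,0.5],[0,0,0],0],
    [[0,0,0],[0,0,0],0],
    [[0,0,0],[0,0,0],0]
  ]
}}

```text
t: 12.43
tcp_pos: [0.5624, -0.3563, 0.1837]
tool_rot: [0.127, 0.992, -0.0, 0.0]
force: [-0.2, -0.4, -0.6]
finger_gap: 0.999
gripper_force: 0.0
```

```bash
python3 - <<'E'
from h import *
go(561.5,-357.5,42,165.2)
im,d,W=grab("top"); z=W[...,2]; m=np.zeros((400,640),bool);m[100:225,155:265]=1
t=W[m&(z>.075)&(z<.1)]; box=cv2.minAreaRect((t[:,:2]*1000).astype(np.float32)); print("rim",box)
h=im.astype(int); g=m&(z>.03)&(z<.06)&(h.max(2)-h.min(2)<40)
t=W[g]; print("stone",len(t),np.percentile(t[:,2],[2,50,98]),cv2.minAreaRect((t[:,:2]*1000).astype(np.float32)))
a=im[90:230,150:270,::-1]; cv2.imwrite("pics/t2.png",cv2.resize(a,None,fx=4,fy=4))
E
```

```text
t 12.4333 pos [ 562.4 -356.3  183.7] head 165.35 tilt [ 2.e-04 -2.e-04 -1.e+00] F [-0.2 -0.4 -0.6] gap 0.999 gf 0.0
q [-0.73  0.64  1.38 -0.    1.12 -2.05] shift mm [  0.6  -1.3 141.7] turn z 0.15
rim ((538.5, 238.71624755859375), (205.77589416503906, 161.0379180908203), 13.809700012207031)
stone 1091 [0.03224216 0.04561177 0.0504997 ] ((541.9102783203125, 210.8260955810547), (206.62391662597656, 105.75529479980469), 13.592249870300293)
```

View pics/t2.png

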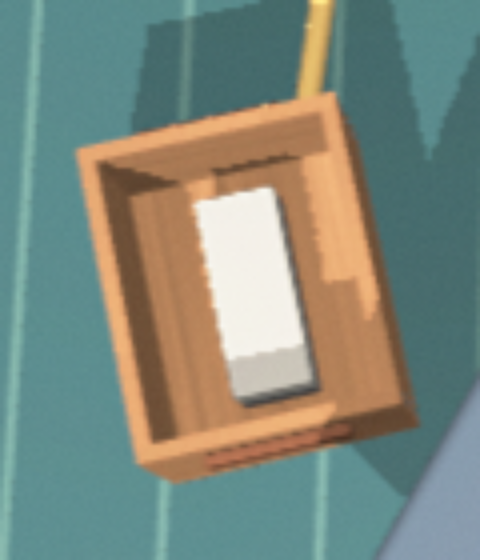

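The stone lies flat in the box, centred at about (258,295) in the crop and parallel to the walls. I'll get its measured centre while going down on the bundle.

Request:
{"name": "play_rows", "arguments": {
  "rows": [
    [[0,0,0],[0.5,-1,15],0],
    [[0,0,0],[0,0,25],0],
    [[0,0,0],[0,0,25],0],
    [[0,0,0],[0,0,25],0],
    [[0,0,0],[0,0,22],0],
    [[0,0,0],[0,0,18],0],
    [[0,0,0],[0,0,12],0],
    [[0,0,0],[0,0,0],0],
    [[0,0,0],[0,0,0],0]
  ]
}}

```text
t: 13.23
tcp_pos: [0.5617, -0.3572, 0.0411]
tool_rot: [0.128, 0.992, 0.0, -0.0]
force: [-0.4, 0.3, -0.1]
finger_gap: 1.004
gripper_force: 0.0
```

```bash
python3 - <<'E'
from h import *
go(561.5,-357.5,10,165.2)
im,d,W=grab("top"); h=im.astype(int); z=W[...,2]
g=((h.max(2)-h.min(2)<40)&(h.sum(2)>330)&(z>.038)&(z<.06)).astype(np.uint8)
n,l=cv2.connectedComponents(g); t=W[l==l[163,214]]
print(len(t),np.percentile(t[:,2],[2,50,98]),cv2.minAreaRect((t[:,:2]*1000).astype(np.float32)))
im,d,W=grab("scene");cv2.imwrite("pics/s4.png",cv2.resize(im[60:220,100:300,::-1],None,fx=3,fy=3))
E
```

```text
t 13.2333 pos [ 561.7 -357.2   41.1] head 165.24 tilt [-6.e-04  5.e-04 -1.e+00] F [-0.4  0.3 -0.1] gap 1.004 gf 0.0
q [-0.73  0.83  1.45 -0.    0.86 -2.05] shift mm [ 0.  -0.4 31.1] turn z 0.04
1013 [0.04073346 0.04577211 0.05043438] ((538.9871215820312, 237.80844116210938), (129.54180908203125, 50.6177978515625), 12.981224060058594)
```

View pics/s4.png

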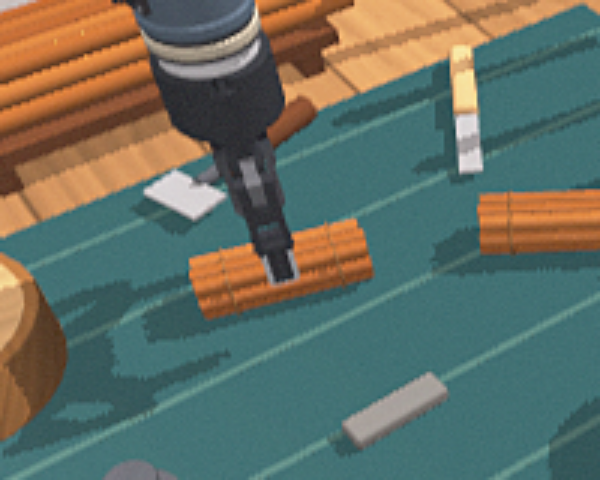

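The jaws straddle bundle B at its middle, at about (280,265) in the crop. I'll lower 31 mm and grip gently.

Request:
{"name": "play_rows", "arguments": {
  "rows": [
    [[0,0,0],[0,-0.5,12],0],
    [[0,0,0],[0,0,12],0],
    [[0,0,0],[0,0,7],0],
    [[0,0,0],[0,0,0],0],
    [[0,0,0],[0,0,0],1],
    [[0,0,0],[0,0,0],1],
    [[0,0,0],[0,0,0],1],
    [[0,0,0],[0,0,0],1],
    [[0,0,0],[0,0,0],1],
    [[0,0,0],[0,0,0],1],
    [[0,0,0],[0,0,0],1],
    [[0,0,0],[0,0,0],1]
  ],
  "grip_force": 35
}}

```text
t: 14.33
tcp_pos: [0.5619, -0.3581, 0.0109]
tool_rot: [0.129, 0.992, -0.0, 0.0]
force: [0.5, -0.5, 3.5]
finger_gap: 0.6
gripper_force: 37.3
```

Request:
{"name": "play_rows", "arguments": {
  "rows": [
    [[0,0,0],[0,0,0],1],
    [[0,0,0],[0,0,-3],1],
    [[0,0,0],[0,0,-8],1],
    [[0,0,0],[0,0,-15],1],
    [[0,0,0],[0,0,-25],1],
    [[0,0,0],[0,0,-28],1],
    [[0,0,0],[0,0,-28],1],
    [[0,0,0],[0,0,-28],1],
    [[0,0,0],[0,0,-25],1],
    [[0,0,0],[0,0,-15],1],
    [[0,0,0],[0,0,-8],1],
    [[0,0,0],[0,0,0],1]
  ]
}}

```text
t: 15.33
tcp_pos: [0.5625, -0.3585, 0.1966]
tool_rot: [0.129, 0.992, -0.001, 0.002]
force: [0.9, -0.4, -1.2]
finger_gap: 0.599
gripper_force: 36.9
```

```bash
python3 - <<'E'
from h import *
go(540.5,239,185,193.4)
im,d,W=grab("scene"); z=W[...,2];h=im.astype(int)
g=((z>.14)&(z<.225)&(h[...,0]-h[...,2]>50)&(W[...,1]<-.25)&(W[...,1]>-.45)).astype(np.uint8)
n,l,st,c=cv2.connectedComponentsWithStats(g); k=1+st[1:,4].argmax(); t=W[l==k]
print(st[k],np.percentile(t[:,2],[2,50,98]),cv2.minAreaRect((t[:,:2]*1000).astype(np.float32)))
E
```

```text
t 15.3333 pos [ 562.5 -358.5  196.6] head 165.21 tilt [ 0.0039 -0.0035 -1.    ] F [ 0.9 -0.4 -1.2] gap 0.599 gf 36.942540407180786
q [-0.73  0.63  1.36  0.    1.14 -2.05] shift mm [173.8 572.1   9.4] turn z -28.19
[132  67  36  30 736] [0.18993547 0.21531433 0.22226218] ((600.913330078125, -364.4888610839844), (47.24205017089844, 52.33605194091797), 75.15782165527344)
```

The bundle is held: gap 0.60 is about 51 mm, with a small load. I'm carrying it over the box.

Request:
{"name": "play_rows", "arguments": {
  "rows": [
    [[0,0,0],[4,12,0],1],
    [[0,0,0],[7,23,0],1],
    [[0,0,0],[9,30,0],1],
    [[0,0,0],[9,30,0],1],
    [[0,0,0],[9,30,0],1],
    [[0,0,0],[9,30,0],1],
    [[0,0,0],[9,30,0],1],
    [[0,0,0],[9,30,0],1],
    [[0,0,0],[9,30,0],1],
    [[0,0,0],[9,30,0],1],
    [[0,0,0],[9,30,0],1],
    [[0,0,0],[9,30,0],1]
  ]
}}

```text
t: 16.38
tcp_pos: [0.5473, -0.0055, 0.1916]
tool_rot: [0.129, 0.992, 0.0, -0.002]
force: [0.0, 0.3, -1.2]
finger_gap: 0.6
gripper_force: 36.9
```

Request:
{"name": "play_rows", "arguments": {
  "rows": [
    [[0,0,0],[9,30,0],1],
    [[0,0,0],[9,30,0],1],
    [[0,0,0],[9,30,0],1],
    [[0,0,0],[9,30,0],1],
    [[0,0,0],[9,30,0],1],
    [[0,0,0],[9,30,0],1],
    [[0,0,0],[9,29,0],1],
    [[0,0,0],[7,20,0],1],
    [[0,0,0],[3,8,0],1],
    [[0,0,-7],[0,0,0],1],
    [[0,0,-7],[0,0,0],1],
    [[0,0,-7],[0,0,0],1]
  ]
}}

```text
t: 17.38
tcp_pos: [0.5378, 0.2394, 0.1918]
tool_rot: [-0.057, 0.998, -0.001, -0.002]
force: [1.0, -0.5, -1.2]
finger_gap: 0.601
gripper_force: 37.0
```

Request:
{"name": "play_rows", "arguments": {
  "rows": [
    [[0,0,-7],[0,0,0],1],
    [[0,0,0],[0,0,0],1],
    [[0,0,0],[0,0,0],1],
    [[0,0,0],[0,0,0],1]
  ]
}}

```text
t: 17.72
tcp_pos: [0.5388, 0.2392, 0.1926]
tool_rot: [-0.113, 0.994, -0.0, -0.001]
force: [-0.2, -0.3, -0.9]
finger_gap: 0.605
gripper_force: 37.0
```

```bash
python3 - <<'E'
from h import *
go(540.5,239,58,193.4)
im,d,W=grab("scene");cv2.imwrite("pics/s5.png",cv2.resize(im[130:400,230:520,::-1],None,fx=2,fy=2))
E
```

```text
t 17.7167 pos [538.8 239.2 192.6] head -166.97 tilt [-1.6e-03 -5.0e-04 -1.0e+00] F [-0.2 -0.3 -0.9] gap 0.605 gf 36.95393264293671
q [ 0.23  0.54  1.57 -0.    1.04 -1.57] shift mm [ -1.8  -0.6 134.6] turn z -0.37
```

View pics/s5.png

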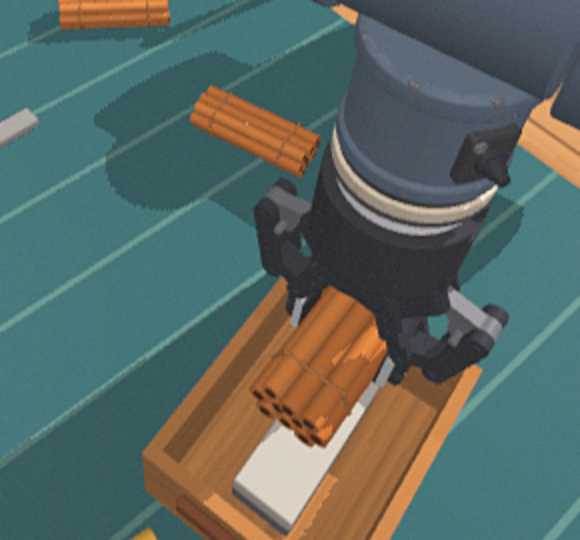

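The bundle (310,370) is level and aligned above the stone (300,460). I'm lowering it to just above contact, which I expect at TCP z of about 57 mm.

Request:
{"name": "play_rows", "arguments": {
  "rows": [
    [[0,0,-0.4],[-1.5,-0.5,8],1],
    [[0,0,0],[0,0,16],1],
    [[0,0,0],[0,0,22],1],
    [[0,0,0],[0,0,22],1],
    [[0,0,0],[0,0,20],1],
    [[0,0,0],[0,0,16],1],
    [[0,0,0],[0,0,12],1],
    [[0,0,0],[0,0,8],1],
    [[0,0,0],[0,0,4],1],
    [[0,0,0],[0,0,0],1],
    [[0,0,0],[0,0,0],1]
  ]
}}

```text
t: 18.68
tcp_pos: [0.5415, 0.2397, 0.0657]
tool_rot: [-0.118, 0.993, 0.0, 0.0]
force: [-0.8, -0.1, -0.1]
finger_gap: 0.6
gripper_force: 36.9
```

```bash
python3 -c "
from h import *
go(540.5,239,57,193.4)"
```

```text
t 18.6833 pos [541.5 239.7  65.7] head -166.41 tilt [ 9.e-04  2.e-04 -1.e+00] F [-0.8 -0.1 -0.1] gap 0.6 gf 36.94958567619324
q [ 0.23  0.72  1.64  0.    0.77 -1.58] shift mm [ 1.1 -0.4  8.7] turn z 0.19
```

Request:
{"name": "play_rows", "arguments": {
  "rows": [
    [[0,0,0],[1,-0.5,3],1],
    [[0,0,0],[0,0,2],1],
    [[0,0,0],[0,0,1.5],1],
    [[0,0,0],[0,0,1],1],
    [[0,0,0],[0,0,0.5],1],
    [[0,0,0],[0,0,0],1],
    [[0,0,0],[0,0,0],1]
  ]
}}

```text
t: 19.27
tcp_pos: [0.5402, 0.2389, 0.0574]
tool_rot: [-0.118, 0.993, 0.0, 0.0]
force: [-0.5, -0.2, -1.2]
finger_gap: 0.598
gripper_force: 36.9
```

Request:
{"name": "play_rows", "arguments": {
  "rows": [
    [[0,0,0],[0,0,0.5],1],
    [[0,0,0],[0,0,0],1],
    [[0,0,0],[0,0,0],1]
  ]
}}

```text
t: 19.52
tcp_pos: [0.5403, 0.2389, 0.0569]
tool_rot: [-0.118, 0.993, 0.0, 0.0]
force: [-0.5, 0.3, -0.4]
finger_gap: 0.596
gripper_force: 36.9
```

Request:
{"name": "play_rows", "arguments": {
  "rows": [
    [[0,0,0],[0,0,0.4],1],
    [[0,0,0],[0,0,0],1],
    [[0,0,0],[0,0,0],1]
  ]
}}

```text
t: 19.77
tcp_pos: [0.5403, 0.2389, 0.0568]
tool_rot: [-0.118, 0.993, -0.0, 0.0]
force: [-0.9, 0.3, 3.4]
finger_gap: 0.597
gripper_force: 37.4
```

In contact at +3.4 N. I'll release gently, then go straight up.

Request:
{"name": "play_rows", "arguments": {
  "rows": [
    [[0,0,0],[0,0,0],0.35],
    [[0,0,0],[0,0,0],0.3],
    [[0,0,0],[0,0,0],0.2],
    [[0,0,0],[0,0,0],0.15],
    [[0,0,0],[0,0,0],0.15],
    [[0,0,0],[0,0,-3],0.15],
    [[0,0,0],[0,0,-8],0.15],
    [[0,0,0],[0,0,-15],0.15],
    [[0,0,0],[0,0,-25],0.15],
    [[0,0,0],[0,0,-30],0.15],
    [[0,0,0],[0,0,-30],0.15],
    [[0,0,0],[0,0,-20],0.15]
  ]
}}

```text
t: 20.77
tcp_pos: [0.5412, 0.2392, 0.191]
tool_rot: [-0.118, 0.993, 0.0, 0.002]
force: [0.6, -0.1, 0.3]
finger_gap: 0.849
gripper_force: 0.0
```

Request:
{"name": "play_rows", "arguments": {
  "rows": [
    [[0,0,0],[0,-15,-10],0],
    [[0,0,0],[0,-30,0],0],
    [[0,0,0],[0,-30,0],0],
    [[0,0,0],[0,-30,0],0],
    [[0,0,0],[0,-30,0],0],
    [[0,0,0],[0,-30,0],0],
    [[0,0,0],[0,-30,0],0],
    [[0,0,0],[0,-30,0],0],
    [[0,0,0],[0,-20,0],0],
    [[0,0,0],[0,-10,0],0],
    [[0,0,0],[0,0,0],0],
    [[0,0,0],[0,0,0],0]
  ]
}}

```text
t: 21.77
tcp_pos: [0.5998, -0.0086, 0.1976]
tool_rot: [-0.118, 0.993, 0.0, -0.0]
force: [0.2, 0.3, 0.0]
finger_gap: 1.001
gripper_force: 0.0
```

```bash
python3 - <<'E'
from h import *
go(0,0,0,0)
im,d,W=grab("top"); h=im.astype(int); z=W[...,2]
m=np.zeros((400,640),bool);m[100:225,155:265]=1
t=W[m&(z>.075)&(z<.095)]; 
from scipy import ndimage
zz=z[110:215,165:255]; print("floor/top z pct",np.nanpercentile(W[150:175,208:220,2],[5,50,95]))
a=np.hstack([cv2.resize(im[100:220,160:265,::-1],(525,600))[:, :400]])
s,_,_=grab("scene"); b=cv2.resize(s[240:400,290:480,::-1],(400,337)); b=cv2.copyMakeBorder(b,0,263,0,0,cv2.BORDER_CONSTANT)
cv2.imwrite("pics/end.png",np.hstack([cv2.resize(im[100:220,165:260,::-1],(400,505)),b[:505]]))
E
```

```text
t 21.7667 pos [599.8  -8.6 197.6] head -166.45 tilt [-4.e-04  8.e-04 -1.e+00] F [0.2 0.3 0. ] gap 1.001 gf 0.0
q [-0.2   0.54  1.54  0.    1.06 -2.01] shift mm [581.  148.8 197.9] turn z -166.45
floor/top z pct [0.79429907 0.81421262 0.82154679]
```

View pics/end.png

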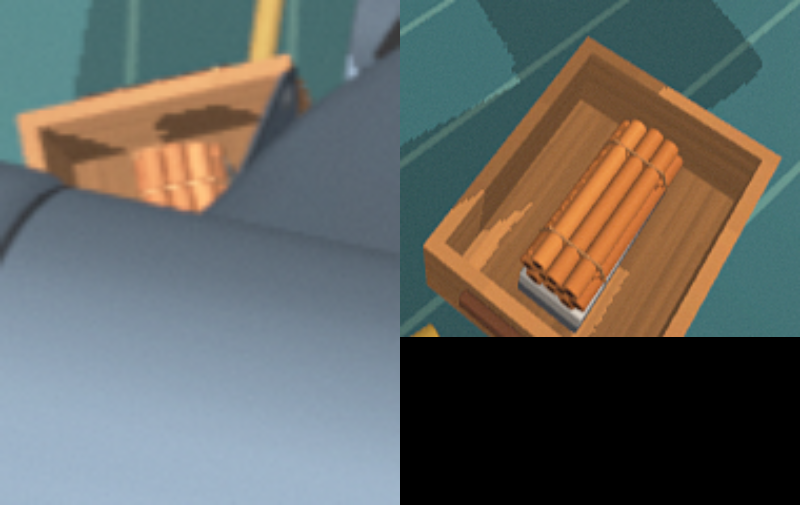

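In the scene view (right half, about (600,215)), the bundle lies flat along the stone, and the gripper is well clear. I'll do one numeric check, then hand in.

```bash
python3 - <<'E'
from h import *
im,d,W=grab("scene"); q=W.reshape(-1,3)
M=R.from_euler("z",13.75,degrees=True).as_matrix()
L=(q-np.array([.541,.2395,0]))@M; k=(abs(L[:,0])<.08)&(abs(L[:,1])<.06)&(L[:,2]>.072)&(L[:,2]<.1)
c,s,a=cv2.minAreaRect((q[k][:,:2]*1000).astype(np.float32)); print(c,s,a,np.percentile(q[k][:,2],90))
if np.hypot(c[0]-541,c[1]-239.5)<8: print(sign_off())
E
```

```text
(540.1949462890625, 238.6697998046875) (131.92062377929688, 49.12339401245117) 12.630885124206543 0.0831007441038347
the job is handed in; nothing more can be done
None
```

The job is handed in: the whetstone lies flat and lengthwise in the middle of the box, and the thick bundle that was farthest from the base lies on it, within about 2 mm of centre and 1° of its direction. Both were set down without dropping and released, with the clock at about 22 s of the 61 allowed; I have not seen the judge's verdict.

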